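Release the locked battery tray with the pin and dock the pack

ROBOT

A 6-joint arm with a two-finger parallel gripper is mounted at the origin on the work surface. World frame = base frame: x ahead of the robot, y to its left, z up, the work surface at z = 0. Lengths are in m, angles in rad, forces in N, time in s.
With the tool pointing down it reaches from about 0.35 to 0.775 m from the base axis. Payload 5.5 kg.
Tool frame: the origin (TCP) lies at the very end of the fingers, on their centre line; the grasp point (between the pads) lies 19 mm behind it; z points along the fingers, y is the direction in which the jaws open and shut (so a half turn about z gives the same grasp; the last joint's range is limited). The gripper opens to 85 mm and grips with 20 to 120 N. Pads are 22 mm wide; open, the fingers measure 114 mm over their backs; the gripper's body (76 mm by 85 mm) begins 54 mm behind the grasp point. The pads swing forward as they close: fully open they stand 13 mm farther back than shut.
Start: joints at [1.052, 0.313, 0.046, 1.304, 0, 1.431], TCP at [0.213, 0.534, 0.231] pointing down, gripper open.
Joint ranges: [-2.76, 2.76], [-0.86, 1.69], [-1.03, 1.26], [-2.2, 2.34], [-1.47, 1.5], [-3.14, 3.14]. Speed limits (rad/s): [2.57, 2.57, 3.14, 3.14, 3.14, 3.14].

INTERFACE

Orientations are given as a unit quaternion [w, x, y, z].
In Python, from workcell import get_state, imaging, env, spotter gives the robot as it stands.
- The arm moves only by the tool play_rows, never from a script. Its argument "moves" is a list of rows, each an object with "claw": the finger opening in cm, from 0 to 8.54; "delta_pos": the shift along the tool's x, y, z in cm, a list of three; "twist": the turn about the tool's z in degrees. A call has 1 to 12 rows; each row is the pose to reach, as a shift and turn from the pose commanded when the call began, along the tool's axes at that moment; what a row does not reach only later rows make up. A row lasts 1/8 s, in which the tool goes at most 62.5 mm and 10.7 degrees, less where a joint would pass 70% of its speed; a pose out of reach is approached as far as the arm can. A call with a gripper value outside its range is refused whole. The fingers move at their own pace and stop on an object; "force" is the grip in N (left out, the last holds). Time passes only in rows, so rows that repeat a pose let the fingers close. It gives the time, the measured TCP pose, the force and the opening at its end, in the units of the state.
- get_state(): the state, without advancing time (a new reading comes with each control period).
- imaging.read_camera(name): name is "side" or "top"; returns the picture (480x640x3 uint8, red, green, blue); there is no depth.
- imaging.camera_info(name): a dict with "fx", "fy", "cx", "cy" (pixels), "world_to_cam" (4x4, takes a point from world to camera coordinates). Camera axes: x right, y down, z forward; pixel columns grow to the right and rows downward; lengths in m; the calibration is good to about 2 mm. A picture is of the moment at which its call begins. camera_info takes no time and is no camera call.
- env.hand_in(): hands the job in, once; it reports no verdict.
Trained networks look in the newest picture that a camera, given by its name, has taken for a name from the list of things; names that differ only in an ending like _2 or _b are one class to them, and where a whole thing is asked for, a point or a joint stands for the part that bears it (a point fixed in the world has none). Each returns a list of dicts, best first, with "conf" (0 to 1); they miss things now and then, are a little off and sometimes report something else, mostly with a low value. They report only what shows in the picture. A call takes as long as a camera call. They do not tell look-alikes from the thing itself.
- spotter.spot_in(camera, query): "extent" ([left, top, right, bottom] in pixels, round what is visible of it).
The state is a dict: "clock": time; "joint_pos": joint angles; "qvel": joint speeds; "tau": joint torques, N m; "tcp_pos": TCP position; "orientation": TCP orientation; "wrist_force": force on the tool from outside, world axes, zero at the start; "ft_torque": the same for the moment, N m; "finger_gap": finger opening in m.
Only numpy, scipy, OpenCV 4.12 (cv2) and the standard library are available. Lean on these libraries where they do the work, as an engineer would, in place of code of your own. Each camera call takes 0.05 s, during which the arm holds its last target. There are 200 camera calls.

TASK

Take the yellow-handled release pin from its forked rest and push it down through the yellow-edged slot in the top of the test set until the hidden catch lets go and the battery tray springs forward, then hang the pin back in its rest. Then pull the tray right out to its stop by its red handle, lift out the orange battery pack and set it down, without dropping it, flat and upright in the empty bay of the black charging dock. Leave the tray open, and the blue pack and the other things on the bench where they are.

Things in the scene. Friction and masses are not known exactly. Their poses are not given: they have to be found in the camera images.
- testset: Test set, a fixed blue and grey box 200 (x) x 240 (y) x 85 high; origin at the centre of its underside; its -x axis points out of the front, where the tray comes out. The slot is in its top, the tray in its front.
- slot (a point): Centre of the yellow-edged slot at the upper face of the test set's 4 mm top plate; axes of the test set. The slot is 12 wide (x), 28 long (y). The catch's flat black pad, 30 x 40, lies hidden 40 below this point, centred under the slot. Pushed straight down, its spring resists with 2.5 to 6 N.
- latch (a joint): How far the hidden catch is pressed down, m: 0 at rest, 0.014 at its stop. From about 0.009 on the tray is free and springs out within about half a second. The catch comes back up when let go; that no longer matters.
- tray (a joint): How far the battery tray is out, m: 0 shut and locked, about 0.035 after it has sprung out, 0.11 at its stop. It stays where it is left and takes up to 3 N to pull. The tray moves along -x of the test set.
- tray_handle (a point): Middle of the red bar handle on the tray's front, moving with the tray; axes of the test set. A level round bar, 8 thick, 90 long along y, its axis 55 above the table and 45 in front of the tray's front panel (41 free between bar and panel, open above and below), with an arm at each end back to the panel, whose top is 74 above the table.
- pin_grip (a point): Centre of the release pin's handle, a yellow 22 x 22 block 56 high (axes along its faces). Under the handle is a black collar 30 across and 4 thick, and below that a steel rod 6 across and 100 long. The rod's tip is 132 below this point. Mass about 0.08 kg.
- pin_tip (a point): Tip of the pin's rod, axes of the pin (z up the rod to the handle).
- pin: The whole release pin, origin at the rod's tip, 160 long. At the start it hangs upright in the rest.
- fork (a point): Centre of the rest's top, 110 above the table; axes of the rest, a fixed aluminium fork on a 70 x 70 foot: two uprights with a channel of 14 between them, 40 long (x), open above and towards -x, closed by a wall 12 beyond this point in +x. The pin hangs with its rod upright in the channel at this point, its collar on the uprights, its tip 100 below this point.
- pack_centre (a point): Centre of the orange battery pack, 64 (x) x 44 (y) x 54 high, about 0.3 kg, brass contacts on top. It stands loose in the tray, its underside 12 above the table, between walls that reach 22 above the table, and is under the test set's top until the tray is pulled out; with the tray at its stop it stands 33 clear in front of the test set.
- pack: The orange pack, origin at the centre of its underside.
- bay (a point): Centre of the floor of the empty bay of the black charging dock, 10 above the table; axes of the dock. The bay is 74 (x) x 54 (y) with walls 12 high; the pack stands in it with its 64 side along x, either way round. The other bay, 80 further along +x, holds the blue pack. The dock is fixed, 166 x 66.
- spare_centre (a point): Centre of the blue pack in the dock's other bay, same size as the orange one. Bystander.
- meter_mid (a point): Centre of a yellow hand meter, 130 x 70 x 32. Bystander.
- mouse_mid (a point): Centre of a black computer mouse, 100 x 58 x 34. Bystander.
- driver_grip (a point): Handle of a screwdriver lying on the bench. Bystander.
- gland0_mid (a point): Centre of a white cable gland, 30 across, 32 high. Bystander.
- gland1_mid (a point): Centre of another white cable gland. Bystander.
- jar_mid (a point): Centre of an amber jar, 60 across, 75 high. Bystander.
Mind the look-alikes: they are no part of the job. What is shaped like the part that bears bay but brown or green is not meant. Leave any pink look-alike of the pin alone.

How it is judged:
On the way, in this order (a step that is already met when the one before it is completed fails the run):
1. the pin, pushed through the slot, has freed the tray (value of joint tray above 0.004 m and z of pin_tip in the frame of slot between -0.08 and -0.03 m and x of pin_tip in the frame of slot between -0.02 and 0.02 m and y of pin_tip in the frame of slot between -0.03 and 0.03 m), for 0.05 s.
2. the pin hangs in its rest again, let go (z of pin_tip in the frame of fork between -0.104 and -0.095 m and x of pin_tip in the frame of fork between -0.01 and 0.012 m and y of pin_tip in the frame of fork between -0.008 and 0.008 m and angle between pin_grip's own z axis and vertical below 0.12 rad and contact force between pin and the fingers below 0.1 N), for 0.2 s.
3. the tray is pulled out to its stop (value of joint tray above 0.1 m), for 0.1 s.
At the end, for the whole second after the job is handed in: Orange pack at rest, upright (0.1 rad) in the empty bay: within 9 mm of its centre along x and y, underside within 4 mm of its floor, long side along it (0.25 rad). Tray 95 mm out or more. Pin upright (0.12 rad) in the fork, tip 95-104 mm below its top, 8 mm sideways, 10 mm lengthways. Both let go (all of step 2 and value of joint tray above 0.095 m and x of pack_centre in the frame of bay between -0.009 and 0.009 m and y of pack_centre in the frame of bay between -0.009 and 0.009 m and z of pack_centre in the frame of bay between 0.023 and 0.031 m and angle between pack_centre's own z axis and vertical below 0.1 rad and angle between the x axis of pack_centre and the x axis of bay, either way round below 0.25 rad and contact force between pack and the fingers below 0.1 N and linear speed of pack below 0.02 m/s); the robot touches nothing.
It fails at once if the blue pack, meter, mouse, screwdriver, a gland or the jar is moved by more than 30 mm (distance of any of spare_centre, meter_mid, mouse_mid, driver_grip, gland0_mid, gland1_mid, jar_mid from where it was at the start of the episode above 0.03 m).
It fails at once if the orange pack is dropped (moving faster than 0.7 m/s while not held) (linear speed of pack above 0.7 m/s and contact force between pack and the fingers below 0.1 N).
It fails at once if the orange pack is tipped by more than 0.7 rad (angle between pack_centre's own z axis and vertical above 0.7 rad).
It also fails if it takes over 72 s, if anything falls off the work surface, if the arm or the gripper's body presses on something with over 40 N, if the wrist force passes 120 N, or if a joint passes its speed limit or range.

## Working session

There is one attempt and no reset: what is moved stays moved. The work goes in short steps, Python scripts to look and compute and a tool call to move; the robot and the scene stay as the last step left them, time stands still between calls to the robot, and variables do not carry over. Pictures are saved under pics/ and viewed, about 8 in all and at most 12, crops included, and the job is handed in when it is done.

Besides the shell and the picture viewer there is one more tool, called after "Emit:" as name(argument=value, ...), one argument or row to a line, values as JSON. play_rows: Moves the arm, as the interface text tells. Its arguments: {"type":"object","properties":{"moves":{"type":"array"},"force":{"type":"number"}},"required":["moves"]}

```bash
mkdir -p pics; cat > h.py <<'E'
import numpy as np, cv2
from workcell import get_state, imaging, env, spotter
def cam(n):
    c=imaging.camera_info(n); return c,np.array(c["world_to_cam"])
def proj(n,p):
    c,T=cam(n); q=T[:3,:3]@np.array(p)+T[:3,3]; return np.array([c["fx"]*q[0]/q[2]+c["cx"],c["fy"]*q[1]/q[2]+c["cy"]])
def back(n,uv,z):
    c,T=cam(n); d=T[:3,:3].T@np.array([(uv[0]-c["cx"])/c["fx"],(uv[1]-c["cy"])/c["fy"],1]); o=-T[:3,:3].T@T[:3,3]
    return o+d*(z-o[2])/d[2]
def snap(n,f):
    im=imaging.read_camera(n); cv2.imwrite(f"pics/{f}.png",im[:,:,::-1]); return im
E
python3 - <<'E'
from h import *
for n in("top","side"):
    snap(n,n+"0"); c,T=cam(n); print(n,c["fx"],(-T[:3,:3].T@T[:3,3]).round(3),T[:3,:3].round(2).tolist())
    for q in("testset","slot","tray_handle","pin","pin_grip","fork","pack","bay","spare_centre"):
        for d in spotter.spot_in(n,q)[:3]: print(q,np.round(d["extent"]).tolist(),round(d["conf"],2))
s=get_state();print(s["clock"],s["orientation"])
E
```

```text
top 457.97895160880444 [0.284 0.101 1.182] [[-0.03, -1.0, -0.0], [-0.98, 0.03, -0.18], [0.18, -0.0, -0.98]]
testset [299.0, 109.0, 396.0, 214.0] 0.6
testset [289.0, 292.0, 300.0, 306.0] 0.56
slot [297.0, 108.0, 397.0, 211.0] 0.86
slot [250.0, 137.0, 271.0, 172.0] 0.47
tray_handle [331.0, 188.0, 382.0, 212.0] 0.72
pin [216.0, 222.0, 230.0, 239.0] 0.45
pin_grip [218.0, 221.0, 233.0, 237.0] 0.61
pin_grip [223.0, 261.0, 242.0, 279.0] 0.56
pin_grip [472.0, 281.0, 487.0, 293.0] 0.45
fork [218.0, 221.0, 252.0, 256.0] 0.61
bay [347.0, 261.0, 393.0, 331.0] 0.87
bay [454.0, 186.0, 487.0, 256.0] 0.86
bay [471.0, 307.0, 519.0, 381.0] 0.76
spare_centre [472.0, 186.0, 498.0, 212.0] 0.77
side 509.3828443682232 [ 0.364 -0.776  0.832] [[0.99, -0.13, 0.01], [-0.08, -0.63, -0.77], [0.11, 0.77, -0.63]]
testset [355.0, 234.0, 482.0, 334.0] 0.57
slot [356.0, 230.0, 483.0, 332.0] 0.7
tray_handle [353.0, 269.0, 381.0, 311.0] 0.9
tray_handle [383.0, 208.0, 413.0, 233.0] 0.18
pin [305.0, 164.0, 316.0, 189.0] 0.83
pin [268.0, 178.0, 286.0, 228.0] 0.62
pin_grip [269.0, 176.0, 283.0, 228.0] 0.87
pin_grip [304.0, 168.0, 317.0, 191.0] 0.66
fork [296.0, 186.0, 325.0, 232.0] 0.72
pack [330.0, 400.0, 427.0, 455.0] 0.49
pack [352.0, 231.0, 482.0, 332.0] 0.46
pack [386.0, 401.0, 424.0, 442.0] 0.33
bay [215.0, 293.0, 300.0, 339.0] 0.88
bay [328.0, 399.0, 425.0, 456.0] 0.74
bay [140.0, 430.0, 248.0, 476.0] 0.6
spare_centre [382.0, 400.0, 426.0, 440.0] 0.73
1.0 [2.22373300e-05 1.88295258e-01 9.82112464e-01 6.06056203e-05]
```

View pics/top0.png

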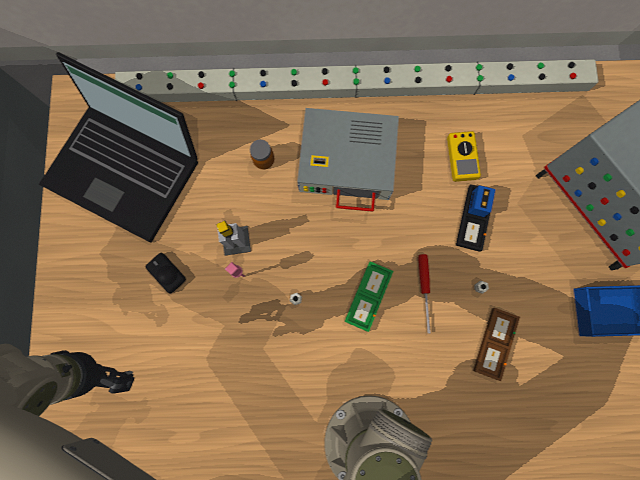

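View pics/side0.png

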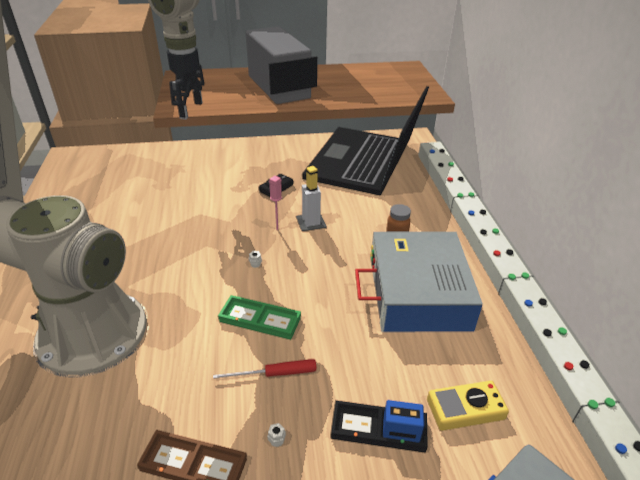

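The pictures show:
- **Top:** yellow pin at (226,228) in the fork, pink look-alike at (233,270), slot at (319,161), red handle at (356,200), and black dock with its empty bay at (473,235).
- **Side:** pin at (312,178), slot at (401,244).

Next I'll measure these by colour.

```bash
cat >> h.py <<'E'
def hsvmask(im,lo,hi,box):
    h=cv2.cvtColor(im,cv2.COLOR_RGB2HSV); m=cv2.inRange(h,np.array(lo),np.array(hi)); z=np.zeros_like(m); l,t,r,b=box; z[t:b,l:r]=m[t:b,l:r]; return z
def cen(m):
    v,u=np.nonzero(m); return np.array([u.mean(),v.mean()]),len(u)
def tri(uvs):
    A=[];b=[]
    for n,uv in uvs.items():
        c,T=cam(n); x=(uv[0]-c["cx"])/c["fx"]; y=(uv[1]-c["cy"])/c["fy"]
        for k,w in((0,x),(1,y)): A.append(T[k,:3]-w*T[2,:3]); b.append(w*T[2,3]-T[k,3])
    s=np.linalg.lstsq(np.array(A),np.array(b),rcond=None); return s[0],np.sqrt(s[1])
E
python3 - <<'E'
from h import *
im={n:cv2.imread(f"pics/{n}0.png")[:,:,::-1].copy() for n in("top","side")}
Y=((20,120,90),(35,255,255))
def mr(m): return cv2.minAreaRect(np.argwhere(m)[:,::-1].astype(np.float32))
for n,bs,bp in(("top",(305,150,335,172),(210,215,240,245)),("side",(390,234,412,255),(300,160,322,195))):
    m=hsvmask(im[n],*Y,bs); v,u=np.nonzero(m); e=[(u.min()+u.max()+1)/2-.5,(v.min()+v.max())/2]
    print(n,"slot",cen(m),e,mr(m),back(n,e,.085).round(4))
    m=hsvmask(im[n],*Y,bp); print(n,"pin",cen(m),mr(m),cv2.boundingRect(m))
    R=hsvmask(im[n],(0,150,80),(6,255,255),(325,180,390,215) if n=="top" else (345,260,385,315)); print("red",cen(R),mr(R),cv2.boundingRect(R))
a=[cv2.resize(im["top"][t:b,l:r],None,fx=f,fy=f,interpolation=cv2.INTER_CUBIC) for l,t,r,b,f in((290,100,405,220,3.3),(205,210,265,270,6.6),(445,175,505,260,4.6))]
H=max(x.shape[0] for x in a); top=np.hstack([cv2.copyMakeBorder(x,0,H-x.shape[0],0,0,cv2.BORDER_CONSTANT) for x in a])
top=cv2.resize(top,(800,int(top.shape[0]*800/top.shape[1]))); print(800/sum(x.shape[1] for x in a),[x.shape for x in a])
cv2.imwrite("pics/c1.png",top[:,:,::-1])
E
```

```text
top slot (array([319.05504587, 160.62385321]), 109) [np.float64(319.0), np.float64(160.5)] ((319.089111328125, 160.60890197753906), (17.413150787353516, 10.348386764526367), 5.710593223571777) [0.691  0.1026 0.085 ]
top pin (array([223.26612903, 228.02419355]), 124) ((223.7000274658203, 228.40003967285156), (14.758048057556152, 10.733125686645508), 63.43495178222656) (216, 221, 16, 15)
red (array([354.325, 203.32 ]), 200) ((349.21337890625, 199.41587829589844), (50.2459602355957, 18.955766677856445), 5.042450904846191) (325, 188, 51, 23)
side slot (array([401.06349206, 245.        ]), 63) [np.float64(401.0), np.float64(244.5)] ((401.0, 244.5), (11.0, 12.0), 90.0) [0.691  0.1029 0.085 ]
side pin (array([311.40990991, 177.22972973]), 222) ((311.5, 177.0), (24.0, 11.0), 90.0) (306, 165, 12, 25)
red (array([364.60952381, 283.30952381]), 210) ((366.6241455078125, 280.9631042480469), (39.604774475097656, 21.762475967407227), 81.57302856445312) (356, 260, 25, 40)
0.7604562737642585 [(396, 380, 3), (396, 396, 3), (391, 276, 3)]
```

View pics/c1.png

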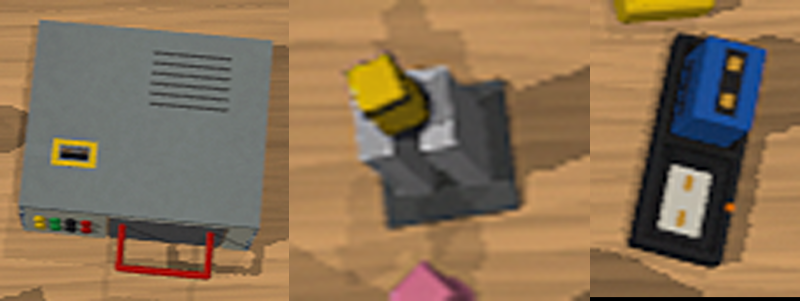

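```bash
cat >> h.py <<'E'
from scipy.optimize import differential_evolution
def sil(n,x,y,yaw,dims,z0):
    a,b,h=dims; c,s=np.cos(yaw),np.sin(yaw); m=np.zeros((480*4,640*4),np.uint8)
    P=[proj(n,(x+c*i*a/2-s*j*b/2,y+s*i*a/2+c*j*b/2,z0+k*h)) for i in(-1,1) for j in(-1,1) for k in(0,1)]
    hull=cv2.convexHull(np.array(P,np.float32)); cv2.fillConvexPoly(m,np.round((hull+.5)*4*16).astype(np.int32),255,shift=4)
    return cv2.resize(m,(640,480),interpolation=cv2.INTER_AREA)/255.
def fitbox(masks,dims,z0,guess,rng=.02,yr=(-.8,.8)):
    def cost(p):
        e=0
        for n,m in masks.items(): e+=np.abs(sil(n,*p,dims,z0)-m/255.).sum()/ (m>0).sum()
        return e
    r=differential_evolution(cost,[(guess[0]-rng,guess[0]+rng),(guess[1]-rng,guess[1]+rng),yr],seed=1,maxiter=25,popsize=8,tol=1e-4)
    return r.x.round(4),round(r.fun,3)
E
python3 - <<'E'
from h import *
im={n:cv2.imread(f"pics/{n}0.png")[:,:,::-1].copy() for n in("top","side")}
Y=((18,80,40),(35,255,255))
mp={n:hsvmask(im[n],*Y,b) for n,b in(("top",(214,219,234,240)),("side",(303,160,321,191)))}
mp["top"]=cv2.morphologyEx(mp["top"],cv2.MORPH_CLOSE,np.ones((3,3)))
g=back("top",(224.5,228),.142); print(g, fitbox(mp,(.022,.022,.056),.114,g),{n:cv2.boundingRect(m) for n,m in mp.items()})
B=((100,120,30),(125,255,255))
mb={n:cv2.morphologyEx(hsvmask(im[n],*B,b),cv2.MORPH_CLOSE,np.ones((9,9))) for n,b in(("top",(462,180,500,220)),("side",(378,398,432,445)))}
g=back("top",(481,202),.037); print("blue",fitbox(mb,(.064,.044,.054),.01,g,yr=(-1.2,1.2)),{n:cv2.boundingRect(m) for n,m in mb.items()})
W={n:hsvmask(im[n],(0,0,140),(180,50,255),b) for n,b in(("top",(460,215,490,250)),("side",(338,410,380,437)))}
for n in W:
    r=cv2.minAreaRect(np.argwhere(W[n])[:,::-1].astype(np.float32)); print("plate",n,r,back(n,r[0],.010))
c=[back("top",p,.085)[:2] for p in((305.1,108),(398.4,116.7),(298,182.5),(392.4,190.8))]; c=np.array(c); print(c.round(4),c.mean(0))
d=(c[0]-c[1]+c[2]-c[3]);e=c[0]-c[2]+c[1]-c[3]; print("yaws",np.arctan2(-d[0],d[1]),np.arctan2(e[1],e[0]))
E
```

```text
Traceback (most recent call last):
  File "h.py", line 33, in fitbox
    r=differential_evolution(cost,[(guess[0]-rng,guess[0]+rng),(guess[1]-rng,guess[1]+rng),yr],seed=1,maxiter=25,popsize=8,tol=1e-4)
  File "h.py", line 31, in cost
    for n,m in masks.items(): e+=np.abs(sil(n,*p,dims,z0)-m/255.).sum()/ (m>0).sum()
                                        ~~~^^^^^^^^^^^^^^
  File "h.py", line 25, in sil
    P=[proj(n,(x+c*i*a/2-s*j*b/2,y+s*i*a/2+c*j*b/2,z0+k*h)) for i in(-1,1) for j in(-1,1) for k in(0,1)]
       ~~~~^^^^^^^^^^^^^^^^^^^^^^^^^^^^^^^^^^^^^^^^^^^^^^^^
  File "h.py", line 6, in proj
    c,T=cam(n); q=T[:3,:3]@np.array(p)+T[:3,3]; return np.array([c["fx"]*q[0]/q[2]+c["cx"],c["fy"]*q[1]/q[2]+c["cy"]])
        ~~~^^^
  File "h.py", line 4, in cam
    c=imaging.camera_info(n); return c,np.array(c["world_to_cam"])
ValueError: time passes only in moves, steps and waits
```

Too many info calls; I'll cache the calibration.

```bash
sed -i 's/^def cam(n):/import functools\n@functools.lru_cache\ndef cam(n):/' h.py
cat > m1.py <<'E'
from h import *
im={n:cv2.imread(f"pics/{n}0.png")[:,:,::-1].copy() for n in("top","side")}
Y=((18,80,40),(35,255,255))
mp={n:hsvmask(im[n],*Y,b) for n,b in(("top",(214,219,234,240)),("side",(303,160,321,191)))}
mp["top"]=cv2.morphologyEx(mp["top"],cv2.MORPH_CLOSE,np.ones((3,3)))
g=back("top",(224.5,228),.142); print(g, fitbox(mp,(.022,.022,.056),.114,g),{n:cv2.boundingRect(m) for n,m in mp.items()})
B=((100,120,30),(125,255,255))
mb={n:cv2.morphologyEx(hsvmask(im[n],*B,b),cv2.MORPH_CLOSE,np.ones((9,9))) for n,b in(("top",(462,180,500,220)),("side",(378,398,432,445)))}
g=back("top",(481,202),.037); print("blue",fitbox(mb,(.064,.044,.054),.01,g,yr=(-1.2,1.2)),{n:cv2.boundingRect(m) for n,m in mb.items()})
W={n:hsvmask(im[n],(0,0,140),(180,50,255),b) for n,b in(("top",(460,215,490,250)),("side",(338,410,380,437)))}
for n in W:
    r=cv2.minAreaRect(np.argwhere(W[n])[:,::-1].astype(np.float32)); print("plate",n,r,back(n,r[0],.010))
c=[back("top",p,.085)[:2] for p in((305.1,108),(398.4,116.7),(298,182.5),(392.4,190.8))]; c=np.array(c); print(c.round(4),c.mean(0))
d=(c[0]-c[1]+c[2]-c[3]);e=c[0]-c[2]+c[1]-c[3]; print("yaws",np.arctan2(-d[0],d[1]),np.arctan2(e[1],e[0]))
print(get_state()["clock"])
E
python3 m1.py
```

```text
[0.51173809 0.32621209 0.142     ] (array([0.51  , 0.3275, 0.4415]), np.float64(0.225)) {'top': (216, 221, 17, 16), 'side': (306, 161, 12, 29)}
blue (array([ 0.5873, -0.3115, -0.3015]), np.float64(0.16)) {'top': (468, 185, 27, 32), 'side': (383, 401, 41, 42)}
plate top ((471.6177062988281, 232.02944946289062), (11.884244918823242, 18.19017219543457), 14.03624439239502) [ 0.51146137 -0.2904058   0.01      ]
plate side ((356.4799499511719, 422.6399230957031), (29.132801055908203, 15.839193344116211), 8.130102157592773) [ 0.51234022 -0.28906875  0.01      ]
[[ 0.8336  0.1346]
 [ 0.8028 -0.1037]
 [ 0.635   0.1565]
 [ 0.6068 -0.0776]] [0.71954821 0.02744035]
yaws -0.12420279787225678 -0.1210369425235185
1.0
```

Found:
- **Slot:** (0.691, 0.103, 0.085).
- **Test set:** yaw −0.122.
- **Pin:** (0.510, 0.3275), handle yaw 0.44.
- **Bay:** about (0.5115, −0.289), yaw −0.295.

Now a helper to turn world targets into row values.

```bash
cat >> h.py <<'E'
from scipy.spatial.transform import Rotation
def go(x,y,z,yaw):
    "shift (cm, tool axes) and twist (deg) from now to TCP pos with jaw direction yaw"
    s=get_state(); q=s["orientation"]; R=Rotation.from_quat([q[1],q[2],q[3],q[0]]).as_matrix()
    d=R.T@(np.array([x,y,z])-s["tcp_pos"])*100; cur=np.arctan2(R[1,1],R[0,1]); dy=np.degrees(yaw-cur); dy=(dy+180)%360-180
    print("shift",d.round(2),"twist",round(-dy,1),"alt",round(-dy+180,1),"| tcp",np.round(s["tcp_pos"],4),"yaw",round(cur,3),"zdown",R[:,2].round(3),"F",np.round(s["wrist_force"],1),"gap",round(s["finger_gap"],4),"t",round(s["clock"],2))
E
python3 -c "
from h import *
go(.51,.3275,.231,2.012)"
```

```text
shift [-3.527e+01 -8.210e+00  3.000e-02] twist -47.0 alt 133.0 | tcp [0.2127 0.5343 0.2313] yaw 1.192 zdown [ 0.  0. -1.] F [-0.2  0.5  0.3] gap 0.0854 t 1.0
```

Emit:
play_rows(
  moves=[
    {"claw": 6, "delta_pos": [-5, -1.2, 0], "twist": -9},
    {"claw": 6, "delta_pos": [-11, -2.6, 0], "twist": -19},
    {"claw": 6, "delta_pos": [-17, -4, 0], "twist": -29},
    {"claw": 6, "delta_pos": [-23, -5.4, 0], "twist": -39},
    {"claw": 6, "delta_pos": [-29, -6.8, 0], "twist": -47},
    {"claw": 6, "delta_pos": [-33, -7.7, 0], "twist": -47},
    {"claw": 6, "delta_pos": [-35.27, -8.21, 0], "twist": -47},
    {"claw": 6, "delta_pos": [-35.27, -8.21, 0], "twist": -47},
    {"claw": 6, "delta_pos": [-35.27, -8.21, 0], "twist": -47},
    {"claw": 6, "delta_pos": [-35.27, -8.21, 0], "twist": -47},
  ],
  force=40,
)

```text
clock: 2.25
tcp_pos: [0.5088, 0.3287, 0.2316]
orientation: [-0.0, -0.22, 0.976, 0.0]
wrist_force: [-0.4, 0.5, 1.0]
finger_gap: 0.0603
```

```bash
python3 -c "
from h import *
go(.51,.3275,.124,2.012)
a=snap('top','t1');b=snap('side','s1')
cv2.imwrite('pics/c2.png',np.hstack([cv2.resize(a[160:290,160:290],(400,400)),cv2.resize(b[110:240,250:380],(400,400))])[:,:,::-1])"
```

```text
shift [-0.06 -0.16 10.76] twist 0.1 alt 180.1 | tcp [0.5088 0.3287 0.2316] yaw 2.014 zdown [-0.  0. -1.] F [-0.4  0.5  1. ] gap 0.0603 t 2.25
```

View pics/c2.png

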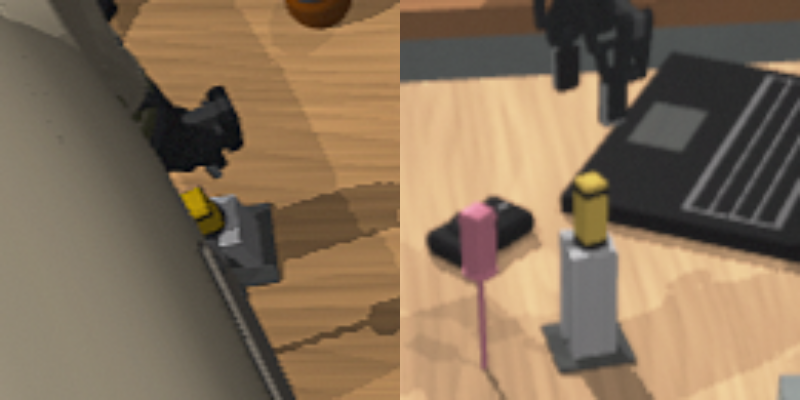

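```bash
python3 -c "
from h import *
for n in('top','side'): print(n,proj(n,(.5088,.3287,.2316)),proj(n,(.51,.3275,.142)),proj(n,(.51,.3275,.17)))
go(.51,.3275,.124,2.012)"
```

```text
top [214.27426973 220.60670194] [223.9377549  228.74794245] [221.26294072 226.18640809]
side [311.11904794 145.56183266] [311.45924942 177.27211605] [311.5230473  167.72729903]
shift [-0.04 -0.14 10.76] twist 0.1 alt 180.1 | tcp [0.509  0.3285 0.2316] yaw 2.014 zdown [ 0.  0. -1.] F [-0.4 -1.1  0.2] gap 0.0602 t 2.35
```

The fingers straddle the handle line as projected: the TCP lands at side crop (588,109), between the fingers at 565 and 612. Descending and gripping.

Emit:
play_rows(
  moves=[
    {"claw": 6, "delta_pos": [-0.05, -0.14, 3], "twist": 0},
    {"claw": 6, "delta_pos": [-0.05, -0.14, 6], "twist": 0},
    {"claw": 6, "delta_pos": [-0.05, -0.14, 9], "twist": 0},
    {"claw": 6, "delta_pos": [-0.05, -0.14, 10.7], "twist": 0},
    {"claw": 6, "delta_pos": [-0.05, -0.14, 10.7], "twist": 0},
    {"claw": 6, "delta_pos": [-0.05, -0.14, 10.7], "twist": 0},
    {"claw": 3, "delta_pos": [-0.05, -0.14, 10.7], "twist": 0},
    {"claw": 1, "delta_pos": [-0.05, -0.14, 10.7], "twist": 0},
    {"claw": 1, "delta_pos": [-0.05, -0.14, 10.7], "twist": 0},
    {"claw": 1, "delta_pos": [-0.05, -0.14, 10.7], "twist": 0},
    {"claw": 1, "delta_pos": [-0.05, -0.14, 10.7], "twist": 0},
  ],
  force=60,
)

```text
clock: 3.72
tcp_pos: [0.5116, 0.3268, 0.1253]
orientation: [0.001, -0.219, 0.976, 0.0]
wrist_force: [0.1, -0.3, 5.1]
finger_gap: 0.0215
```

```bash
python3 -c "
from h import *
go(.51,.3275,.25,2.012)"
```

```text
shift [  0.09   0.13 -12.47] twist 0.0 alt 180.0 | tcp [0.5116 0.3268 0.1253] yaw 2.012 zdown [ 0.002  0.001 -1.   ] F [ 0.1 -0.3  5.1] gap 0.0215 t 3.73
```

Emit:
play_rows(
  moves=[
    {"claw": 1, "delta_pos": [0, 0, -1], "twist": 0},
    {"claw": 1, "delta_pos": [0, 0, -3], "twist": 0},
    {"claw": 1, "delta_pos": [0, 0, -6], "twist": 0},
    {"claw": 1, "delta_pos": [0, 0, -9], "twist": 0},
    {"claw": 1, "delta_pos": [0, 0, -12], "twist": 0},
    {"claw": 1, "delta_pos": [0, 0, -13], "twist": 0},
    {"claw": 1, "delta_pos": [0, 0, -13], "twist": 0},
    {"claw": 1, "delta_pos": [0, 0, -13], "twist": 0},
  ],
)

```text
clock: 4.72
tcp_pos: [0.5104, 0.3262, 0.2527]
orientation: [-0.001, -0.219, 0.976, -0.0]
wrist_force: [-0.5, -0.7, -0.4]
finger_gap: 0.0215
```

```bash
python3 -c "
from h import *
go(.691,.1027,.254,2.012)"
```

```text
shift [ -6.78 -27.92  -0.15] twist 0.0 alt 180.0 | tcp [0.5104 0.3262 0.2527] yaw 2.012 zdown [-0.002 -0.001 -1.   ] F [-0.5 -0.7 -0.4] gap 0.0215 t 4.72
```

Emit:
play_rows(
  moves=[
    {"claw": 1, "delta_pos": [-0.7, -2.8, 0], "twist": 0},
    {"claw": 1, "delta_pos": [-1.7, -7, 0], "twist": 0},
    {"claw": 1, "delta_pos": [-2.7, -11, 0], "twist": 0},
    {"claw": 1, "delta_pos": [-3.7, -15, 0], "twist": 0},
    {"claw": 1, "delta_pos": [-4.6, -19, 0], "twist": 0},
    {"claw": 1, "delta_pos": [-5.6, -23, 0], "twist": 0},
    {"claw": 1, "delta_pos": [-6.4, -26.3, 0], "twist": 0},
    {"claw": 1, "delta_pos": [-6.8, -27.9, 0], "twist": 0},
    {"claw": 1, "delta_pos": [-6.8, -27.9, 0], "twist": 0},
    {"claw": 1, "delta_pos": [-6.8, -27.9, 0], "twist": 0},
    {"claw": 1, "delta_pos": [-6.8, -27.9, 2], "twist": 0},
    {"claw": 1, "delta_pos": [-6.8, -27.9, 3], "twist": 0},
  ],
)

```text
clock: 6.22
tcp_pos: [0.6906, 0.1048, 0.2237]
orientation: [-0.0, -0.22, 0.976, 0.0]
wrist_force: [-0.0, 0.5, 0.5]
finger_gap: 0.0213
```

```bash
python3 -c "
from h import *
go(.691,.1027,.254,2.012)
a=snap('top','t2');b=snap('side','s2')
s=get_state()['tcp_pos']
for n in('top','side'): print(n,proj(n,s-[0,0,.1153]),proj(n,(.691,.1027,.085)))
cv2.imwrite('pics/c3.png',np.hstack([cv2.resize(a[110:210,270:370],(400,400),interpolation=2),cv2.resize(b[165:265,350:450],(400,400),interpolation=2)])[:,:,::-1])"
```

```text
shift [ 0.06 -0.2  -3.03] twist 0.1 alt 180.1 | tcp [0.6906 0.1048 0.2237] yaw 2.014 zdown [-0.001  0.    -1.   ] F [-0.   0.5  0.5] gap 0.0213 t 6.22
top [318.18675298 157.48738387] [318.96226434 160.51423401]
side [401.77418861 236.44047557] [401.04852344 244.56589872]
```

View pics/c3.png

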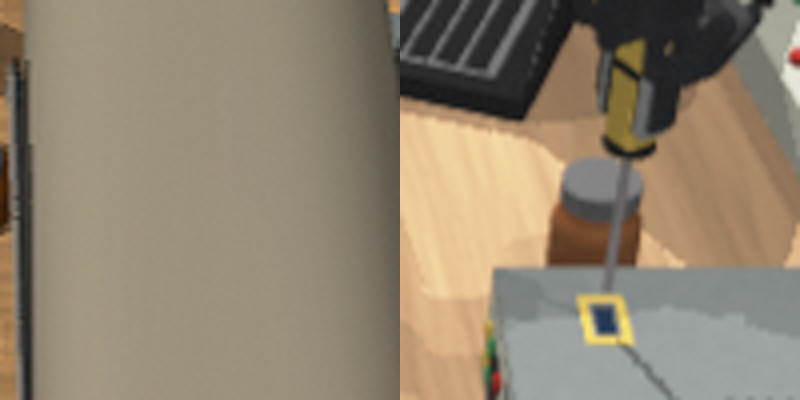

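Side crop: the rod tip is at (608,290), i.e. px (402,237.5), against a predicted (401.8,236.4). It lines up with the slot at (401,244.5). Top view is blocked by the arm. I'll enter the slot and check the force.

Emit:
play_rows(
  moves=[
    {"claw": 1, "delta_pos": [0.06, -0.2, 0], "twist": 0},
    {"claw": 1, "delta_pos": [0.06, -0.2, 0.7], "twist": 0},
    {"claw": 1, "delta_pos": [0.06, -0.2, 1.4], "twist": 0},
    {"claw": 1, "delta_pos": [0.06, -0.2, 2], "twist": 0},
    {"claw": 1, "delta_pos": [0.06, -0.2, 2.5], "twist": 0},
    {"claw": 1, "delta_pos": [0.06, -0.2, 3], "twist": 0},
    {"claw": 1, "delta_pos": [0.06, -0.2, 3.5], "twist": 0},
    {"claw": 1, "delta_pos": [0.06, -0.2, 3.5], "twist": 0},
  ],
)

```text
clock: 7.32
tcp_pos: [0.6918, 0.1013, 0.1887]
orientation: [-0.0, -0.219, 0.976, 0.0]
wrist_force: [-0.5, -0.8, 0.1]
finger_gap: 0.0212
```

```bash
python3 -c "
from h import *
go(.691,.1027,.15,2.012)
b=snap('side','s3')"
```

```text
shift [0.01 0.16 3.87] twist 0.0 alt 180.0 | tcp [0.6918 0.1013 0.1887] yaw 2.012 zdown [-0.001  0.    -1.   ] F [-0.5 -0.8  0.1] gap 0.0212 t 7.33
```

No contact with the tip about 12 mm below the plate, so it is in the slot. Pushing down.

Emit:
play_rows(
  moves=[
    {"claw": 1, "delta_pos": [0, 0.08, 0.8], "twist": 0},
    {"claw": 1, "delta_pos": [0, 0.08, 1.6], "twist": 0},
    {"claw": 1, "delta_pos": [0, 0.08, 2.4], "twist": 0},
    {"claw": 1, "delta_pos": [0, 0.08, 3], "twist": 0},
    {"claw": 1, "delta_pos": [0, 0.08, 3.5], "twist": 0},
    {"claw": 1, "delta_pos": [0, 0.08, 3.9], "twist": 0},
    {"claw": 1, "delta_pos": [0, 0.08, 4.1], "twist": 0},
    {"claw": 1, "delta_pos": [0, 0.08, 4.1], "twist": 0},
    {"claw": 1, "delta_pos": [0, 0.08, 4.1], "twist": 0},
    {"claw": 1, "delta_pos": [0, 0.08, 4.1], "twist": 0},
    {"claw": 1, "delta_pos": [0, 0.08, 4.1], "twist": 0},
  ],
)

```text
clock: 8.75
tcp_pos: [0.6917, 0.1021, 0.1484]
orientation: [0.0, -0.219, 0.976, 0.0]
wrist_force: [-1.9, 0.7, 3.4]
finger_gap: 0.0214
```

```bash
cat > red.py <<'E'
from h import *
b=snap('side','s4'); r=hsvmask(b,(0,150,80),(6,255,255),(315,255,386,330)); print("red now",cv2.boundingRect(r),cen(r))
a=cv2.imread('pics/s3.png')[:,:,::-1].copy(); r=hsvmask(a,(0,150,80),(6,255,255),(315,255,386,330)); print("before",cv2.boundingRect(r),cen(r))
go(.691,.1027,.225,2.012)
E
python3 red.py
```

```text
red now (340, 258, 35, 42) (array([349.9078341 , 282.97695853]), 217)
before (355, 258, 26, 42) (array([364.61574074, 282.86574074]), 216)
shift [ 0.03  0.09 -7.66] twist 0.0 alt 180.0 | tcp [0.6917 0.1021 0.1484] yaw 2.012 zdown [ 0.  0. -1.] F [-2.   1.   3.9] gap 0.0211 t 8.8
```

The tray sprang out: the handle moved about 15 px towards −x. Withdrawing the pin and returning it to the fork.

Emit:
play_rows(
  moves=[
    {"claw": 1, "delta_pos": [0, 0, -1.5], "twist": 0},
    {"claw": 1, "delta_pos": [0, 0, -3.5], "twist": 0},
    {"claw": 1, "delta_pos": [0, 0, -5.5], "twist": 0},
    {"claw": 1, "delta_pos": [0, 0, -7.5], "twist": 0},
    {"claw": 1, "delta_pos": [0, 0, -9.5], "twist": 0},
    {"claw": 1, "delta_pos": [0, 0, -10.6], "twist": 0},
    {"claw": 1, "delta_pos": [0, 0, -10.6], "twist": 0},
    {"claw": 1, "delta_pos": [0, 0, -10.6], "twist": 0},
  ],
)

```text
clock: 9.8
tcp_pos: [0.6915, 0.1019, 0.2533]
orientation: [-0.001, -0.219, 0.976, 0.0]
wrist_force: [0.5, 0.9, -1.0]
finger_gap: 0.0212
```

```bash
python3 -c "
from h import *
go(.5116,.3268,.254,2.012)"
```

```text
shift [ 6.65 28.02 -0.05] twist 0.0 alt 180.0 | tcp [0.6915 0.1019 0.2533] yaw 2.012 zdown [-0.001 -0.    -1.   ] F [ 0.5  0.9 -1. ] gap 0.0212 t 9.8
```

Emit:
play_rows(
  moves=[
    {"claw": 1, "delta_pos": [0.7, 2.8, 0], "twist": 0},
    {"claw": 1, "delta_pos": [1.7, 7, 0], "twist": 0},
    {"claw": 1, "delta_pos": [2.6, 11, 0], "twist": 0},
    {"claw": 1, "delta_pos": [3.6, 15, 0], "twist": 0},
    {"claw": 1, "delta_pos": [4.5, 19, 0], "twist": 0},
    {"claw": 1, "delta_pos": [5.5, 23, 0], "twist": 0},
    {"claw": 1, "delta_pos": [6.2, 26.3, 0], "twist": 0},
    {"claw": 1, "delta_pos": [6.65, 28, 0], "twist": 0},
    {"claw": 1, "delta_pos": [6.65, 28, 0], "twist": 0},
    {"claw": 1, "delta_pos": [6.65, 28, 0], "twist": 0},
    {"claw": 1, "delta_pos": [6.65, 28, 0], "twist": 0},
  ],
)

```text
clock: 11.18
tcp_pos: [0.5128, 0.3257, 0.2541]
orientation: [0.0, -0.218, 0.976, -0.0]
wrist_force: [-0.8, -0.2, -0.0]
finger_gap: 0.0217
```

```bash
python3 -c "
from h import *
go(.5116,.3268,.1253,2.012)
b=snap('side','s5'); s=get_state()['tcp_pos']
print(proj('side',s-[0,0,.1153]),proj('side',(.511,.327,.11)))
cv2.imwrite('pics/c4.png',cv2.resize(b[110:240,250:380],(520,520),interpolation=2)[:,:,::-1])"
```

```text
shift [ 0.07  0.16 12.88] twist -0.1 alt 179.9 | tcp [0.5128 0.3257 0.2541] yaw 2.011 zdown [ 0. -0. -1.] F [-0.8 -0.2 -0. ] gap 0.0217 t 11.18
[312.6057271 178.6192804] [311.79618728 187.94667882]
```

View pics/c4.png

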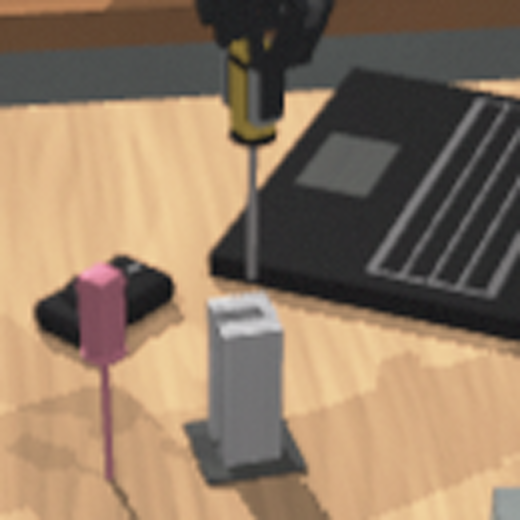

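Side crop: the pin is upright over the fork, tip at (252,278), channel mouth at (242,317). Lowering in two stages.

Emit:
play_rows(
  moves=[
    {"claw": 1, "delta_pos": [0.05, 0.12, 1], "twist": 0},
    {"claw": 1, "delta_pos": [0.05, 0.12, 2], "twist": 0},
    {"claw": 1, "delta_pos": [0.05, 0.12, 3], "twist": 0},
    {"claw": 1, "delta_pos": [0.05, 0.12, 4], "twist": 0},
    {"claw": 1, "delta_pos": [0.05, 0.12, 4], "twist": 0},
    {"claw": 1, "delta_pos": [0.05, 0.12, 4], "twist": 0},
  ],
)

```text
clock: 11.98
tcp_pos: [0.5111, 0.3277, 0.2145]
orientation: [0.0, -0.219, 0.976, 0.0]
wrist_force: [-0.2, -0.2, -0.4]
finger_gap: 0.0218
```

```bash
python3 -c "
from h import *
go(.5116,.3268,.1253,2.012)"
```

```text
shift [-0.01 -0.1   8.92] twist 0.0 alt 180.0 | tcp [0.5111 0.3277 0.2145] yaw 2.012 zdown [ 0.  0. -1.] F [-0.2 -0.2 -0.4] gap 0.0218 t 11.97
```

Tip about 11 mm inside the channel with no side force; lower the rest.

Emit:
play_rows(
  moves=[
    {"claw": 1, "delta_pos": [0, -0.05, 1.5], "twist": 0},
    {"claw": 1, "delta_pos": [0, -0.05, 3], "twist": 0},
    {"claw": 1, "delta_pos": [0, -0.05, 4.5], "twist": 0},
    {"claw": 1, "delta_pos": [0, -0.05, 6], "twist": 0},
    {"claw": 1, "delta_pos": [0, -0.05, 7.2], "twist": 0},
    {"claw": 1, "delta_pos": [0, -0.05, 8.2], "twist": 0},
    {"claw": 1, "delta_pos": [0, -0.05, 8.7], "twist": 0},
    {"claw": 1, "delta_pos": [0, -0.05, 8.85], "twist": 0},
    {"claw": 1, "delta_pos": [0, -0.05, 8.85], "twist": 0},
    {"claw": 1, "delta_pos": [0, -0.05, 8.85], "twist": 0},
  ],
)

```text
clock: 13.22
tcp_pos: [0.5115, 0.3273, 0.1263]
orientation: [0.001, -0.219, 0.976, 0.0]
wrist_force: [-0.0, -0.5, -1.2]
finger_gap: 0.0215
```

```bash
python3 -c "
from h import *
go(.5116,.3268,.1253,2.012)"
```

```text
shift [ 0.02 -0.05  0.1 ] twist 0.0 alt 180.0 | tcp [0.5115 0.3273 0.1263] yaw 2.012 zdown [ 0.001  0.001 -1.   ] F [-0.  -0.5 -1.2] gap 0.0215 t 13.22
```

Emit:
play_rows(
  moves=[
    {"claw": 1, "delta_pos": [0, -0.03, 0.12], "twist": 0},
    {"claw": 1, "delta_pos": [0, -0.03, 0.12], "twist": 0},
    {"claw": 2.6, "delta_pos": [0, -0.03, 0.12], "twist": 0},
    {"claw": 4, "delta_pos": [0, -0.03, 0.12], "twist": 0},
    {"claw": 5, "delta_pos": [0, -0.03, 0.12], "twist": 0},
    {"claw": 5, "delta_pos": [0, -0.03, 0.12], "twist": 0},
    {"claw": 5, "delta_pos": [0, -0.03, -2], "twist": 0},
    {"claw": 5, "delta_pos": [0, -0.03, -5], "twist": 0},
    {"claw": 5, "delta_pos": [0, -0.03, -9], "twist": 0},
    {"claw": 5, "delta_pos": [0, -0.03, -13], "twist": 0},
    {"claw": 5, "delta_pos": [0, -0.03, -13], "twist": 0},
  ],
)

```text
clock: 14.6
tcp_pos: [0.513, 0.3277, 0.2598]
orientation: [0.003, -0.219, 0.976, 0.001]
wrist_force: [-0.2, 0.1, -0.4]
finger_gap: 0.0502
```

```bash
python3 - <<'E'
from h import *
a=snap('top','t6');b=snap('side','s6')
Y=((18,80,40),(35,255,255)); a0=cv2.imread('pics/side0.png')[:,:,::-1].copy()
for i in(a0,b): m=hsvmask(i,*Y,(303,160,321,191)); print("pin side",cen(m),cv2.boundingRect(m))
for n,i,bx in(("top",a,(325,180,395,250)),("side",b,(315,255,386,330))):
    r=hsvmask(i,(0,150,80),(6,255,255),bx); print(n,cv2.boundingRect(r),cen(r))
cv2.imwrite('pics/c5.png',np.hstack([cv2.resize(a[130:250,290:410],(400,400),interpolation=2),cv2.resize(b[150:350,230:430],(400,400),interpolation=2)])[:,:,::-1])
go(.55,.05,.2,3.019)
E
```

```text
pin side (array([311.38039216, 177.01960784]), 255) (306, 161, 12, 29)
pin side (array([312.02352941, 177.45882353]), 255) (306, 166, 13, 24)
top (325, 188, 49, 37) (array([353.20603015, 216.50753769]), 199)
side (340, 258, 35, 42) (array([350.03271028, 283.08411215]), 214)
shift [  8.35 -26.68   5.58] twist -57.7 alt 122.3 | tcp [0.5115 0.3269 0.2559] yaw 2.012 zdown [ 0.001  0.    -1.   ] F [-0.3 -0.   0.5] gap 0.05 t 14.7
```

View pics/c5.png

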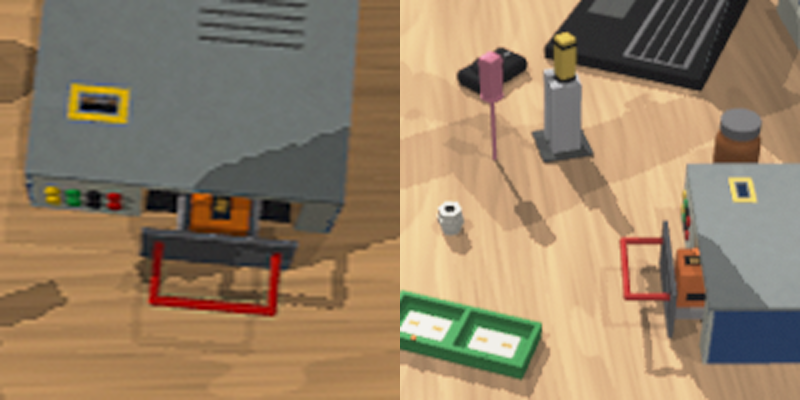

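Pin is back in the fork, within 0.6 px of where it started. In the top view the red bar runs from (335.6,220.6) to (372.8,223.3), and the tray is partly out with the orange pack inside.

```bash
python3 - <<'E'
from h import *
l,r=back("top",(335.6,220.6),.055),back("top",(372.8,223.3),.055); m=(l+r)/2
print(l,r,m,np.linalg.norm(l-r),np.arctan2(-(l-r)[0],(l-r)[1]))
m2=back("side",(342.3,284.3),.055);print(m2, tri({"top":(354.2,222),"side":(342.3,284.3)}))
m=(m+m2)/2
go(m[0],m[1],.2,3.019)
E
```

```text
[0.54188702 0.06501335 0.055     ] [ 0.53223362 -0.02846221  0.055     ] [0.53706032 0.01827557 0.055     ] 0.09397270537917427 -0.10290710552915501
[0.53914616 0.01910499 0.055     ] (array([0.53790944, 0.01828016, 0.05556472]), array([0.0015305]))
shift [ 10.76 -29.01   5.58] twist -57.7 alt 122.3 | tcp [0.5115 0.3269 0.2559] yaw 2.012 zdown [ 0.001  0.    -1.   ] F [-0.3 -0.   0.5] gap 0.05 t 14.7
```

Emit:
play_rows(
  moves=[
    {"claw": 3, "delta_pos": [1, -2.9, 0], "twist": -8},
    {"claw": 3, "delta_pos": [2.5, -7, 1], "twist": -17},
    {"claw": 3, "delta_pos": [4.1, -11, 2], "twist": -26},
    {"claw": 3, "delta_pos": [5.6, -15, 3], "twist": -35},
    {"claw": 3, "delta_pos": [7, -19, 4], "twist": -44},
    {"claw": 3, "delta_pos": [8.5, -23, 5], "twist": -53},
    {"claw": 3, "delta_pos": [9.8, -26.5, 5.5], "twist": -57.7},
    {"claw": 3, "delta_pos": [10.76, -29, 5.6], "twist": -57.7},
    {"claw": 3, "delta_pos": [10.76, -29, 5.6], "twist": -57.7},
    {"claw": 3, "delta_pos": [10.76, -29, 5.6], "twist": -57.7},
    {"claw": 3, "delta_pos": [10.76, -29, 8], "twist": -57.7},
    {"claw": 3, "delta_pos": [10.76, -29, 10], "twist": -57.7},
  ],
)

```text
clock: 16.2
tcp_pos: [0.5376, 0.02, 0.155]
orientation: [0.0, -0.663, 0.748, 0.0]
wrist_force: [0.3, 0.4, -0.1]
finger_gap: 0.0302
```

```bash
python3 -c "
from h import *
go(.538,.0187,.038,3.019)"
```

```text
shift [ 0.13 -0.05 11.7 ] twist 0.1 alt 180.1 | tcp [0.5376 0.02   0.155 ] yaw 3.021 zdown [-0.  0. -1.] F [ 0.3  0.4 -0.1] gap 0.0302 t 16.2
```

Emit:
play_rows(
  moves=[
    {"claw": 3, "delta_pos": [0.1, -0.05, 3], "twist": 0},
    {"claw": 3, "delta_pos": [0.1, -0.05, 6], "twist": 0},
    {"claw": 3, "delta_pos": [0.1, -0.05, 9], "twist": 0},
    {"claw": 3, "delta_pos": [0.1, -0.05, 11], "twist": 0},
    {"claw": 3, "delta_pos": [0.1, -0.05, 11.7], "twist": 0},
    {"claw": 3, "delta_pos": [0.1, -0.05, 11.7], "twist": 0},
    {"claw": 1, "delta_pos": [0.1, -0.05, 11.7], "twist": 0},
    {"claw": 0.2, "delta_pos": [0.1, -0.05, 11.7], "twist": 0},
    {"claw": 0.2, "delta_pos": [0.1, -0.05, 11.7], "twist": 0},
    {"claw": 0.2, "delta_pos": [0.1, -0.05, 11.7], "twist": 0},
  ],
  force=40,
)

```text
clock: 17.45
tcp_pos: [0.5392, 0.0178, 0.0398]
orientation: [0.001, -0.663, 0.749, -0.001]
wrist_force: [-0.8, 2.1, 5.7]
finger_gap: 0.0061
```

```bash
python3 -c "
from h import *
go(.538-.075*.9925,.0187+.075*.122,.038,3.019)"
```

```text
shift [-0.08  7.63  0.16] twist 0.0 alt 180.0 | tcp [0.5392 0.0178 0.0398] yaw 3.019 zdown [ 0.002  0.    -1.   ] F [-0.8  2.1  5.7] gap 0.0061 t 17.45
```

Emit:
play_rows(
  moves=[
    {"claw": 0.2, "delta_pos": [0, 0.7, 0], "twist": 0},
    {"claw": 0.2, "delta_pos": [0, 1.6, 0], "twist": 0},
    {"claw": 0.2, "delta_pos": [0, 2.6, 0], "twist": 0},
    {"claw": 0.2, "delta_pos": [0, 3.6, 0], "twist": 0},
    {"claw": 0.2, "delta_pos": [0, 4.6, 0], "twist": 0},
    {"claw": 0.2, "delta_pos": [0, 5.6, 0], "twist": 0},
    {"claw": 0.2, "delta_pos": [0, 6.5, 0], "twist": 0},
    {"claw": 0.2, "delta_pos": [0, 7.1, 0], "twist": 0},
    {"claw": 0.2, "delta_pos": [0, 7.5, 0], "twist": 0},
    {"claw": 0.2, "delta_pos": [0, 7.5, 0], "twist": 0},
  ],
)

```text
clock: 18.7
tcp_pos: [0.4652, 0.0269, 0.0398]
orientation: [0.001, -0.663, 0.749, -0.001]
wrist_force: [2.6, 2.1, 7.1]
finger_gap: 0.0067
```

```bash
python3 -c "
from h import *
go(.538-.075*.9925,.0187+.075*.122,.038,3.019)"
```

```text
shift [-0.08  0.17  0.17] twist 0.0 alt 180.0 | tcp [0.4652 0.0269 0.0398] yaw 3.019 zdown [ 0.003  0.    -1.   ] F [2.6 2.1 7.1] gap 0.0067 t 18.7
```

Force is only the tray's drag (2.6 N); pull a little more to feel the stop.

Emit:
play_rows(
  moves=[
    {"claw": 0.2, "delta_pos": [0, 0.2, 0], "twist": 0},
    {"claw": 0.2, "delta_pos": [0, 0.4, 0], "twist": 0},
    {"claw": 0.2, "delta_pos": [0, 0.5, 0], "twist": 0},
    {"claw": 0.2, "delta_pos": [0, 0.5, 0], "twist": 0},
  ],
)

```text
clock: 19.2
tcp_pos: [0.4652, 0.0269, 0.04]
orientation: [0.004, -0.663, 0.749, -0.004]
wrist_force: [14.7, 1.4, -7.0]
finger_gap: 0.0062
```

```bash
python3 -c "
from h import *
go(.538-.075*.9925,.0187+.075*.122,.038,3.019)"
```

```text
shift [-0.07  0.17  0.2 ] twist 0.0 alt 180.0 | tcp [0.4652 0.0269 0.04  ] yaw 3.019 zdown [ 0.011 -0.    -1.   ] F [14.7  1.4 -7. ] gap 0.0062 t 19.2
```

At the stop (14.7 N, no more travel). Release, rise, and swing aside for a view of the pack.

Emit:
play_rows(
  moves=[
    {"claw": 0.2, "delta_pos": [0, -0.5, 0], "twist": 0},
    {"claw": 0.2, "delta_pos": [0, -0.5, 0], "twist": 0},
    {"claw": 2, "delta_pos": [0, -0.4, 0], "twist": 0},
    {"claw": 3, "delta_pos": [0, -0.4, 0], "twist": 0},
    {"claw": 3, "delta_pos": [0, -0.4, 0], "twist": 0},
    {"claw": 3, "delta_pos": [0, -0.4, -4], "twist": 0},
    {"claw": 3, "delta_pos": [0, -0.4, -9], "twist": 0},
    {"claw": 4, "delta_pos": [0, -0.4, -14], "twist": 0},
    {"claw": 6, "delta_pos": [4, -0.4, -17], "twist": 10},
    {"claw": 6, "delta_pos": [9, -0.4, -17], "twist": 20},
    {"claw": 6, "delta_pos": [14, -0.4, -17], "twist": 30},
    {"claw": 6, "delta_pos": [14, -0.4, -17], "twist": 40},
  ],
)

```text
clock: 20.7
tcp_pos: [0.4453, -0.1151, 0.2086]
orientation: [-0.0, -0.361, 0.932, -0.0]
wrist_force: [0.4, 0.9, 0.0]
finger_gap: 0.06
```

```bash
python3 - <<'E'
from h import *
a=snap('top','t7');b=snap('side','s7')
go(.538,.02,.21,1.448)
O=((5,150,100),(17,255,255))
for n,i,bx in(("top",a,(330,170,390,250)),("side",b,(320,240,400,330))):
    m=hsvmask(i,*O,bx); print(n,cv2.boundingRect(m),cen(m))
cv2.imwrite('pics/c6.png',np.hstack([cv2.resize(a[150:270,300:420],(400,400),interpolation=2),cv2.resize(b[220:340,290:410],(400,400),interpolation=2)])[:,:,::-1])
E
```

```text
shift [-15.84   3.44  -0.16] twist 49.9 alt 229.9 | tcp [ 0.4452 -0.1129  0.2084] yaw 2.319 zdown [-0.001  0.    -1.   ] F [-0.6  0.4 -0.1] gap 0.0598 t 20.8
top (331, 202, 41, 48) (array([353.18328841, 217.33153639]), 371)
side (335, 275, 30, 28) (array([348.9   , 288.9375]), 640)
```

View pics/c6.png

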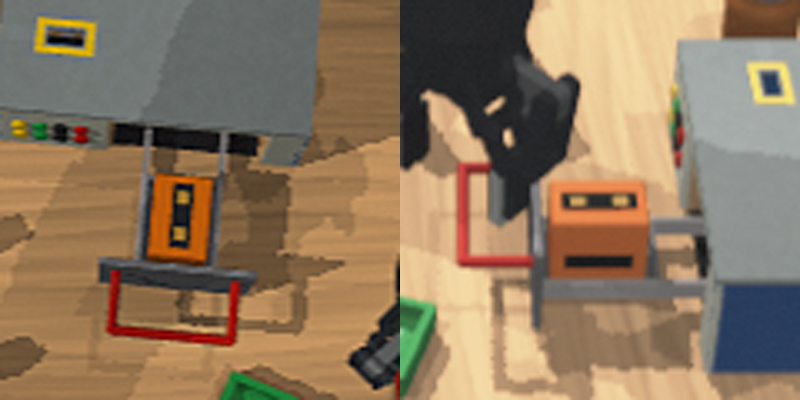

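```bash
python3 - <<'E'
from h import *
a,b=[cv2.imread(f'pics/{n}7.png')[:,:,::-1].copy() for n in'ts']
for n,p in(("top",(354.9,213.9)),("side",(349.4,280.6))): print(n,back(n,p,.066))
print(tri({"top":(354.9,213.9),"side":(349.4,280.6)}))
K=((4,120,40),(18,255,255)); k=np.ones((9,9))
mt=cv2.morphologyEx(hsvmask(a,*K,(340,198,368,231)),cv2.MORPH_CLOSE,k); ms=cv2.morphologyEx(hsvmask(b,*K,(333,270,366,306)),cv2.MORPH_CLOSE,k)
g=back("top",(354.9,213.9),.066)
for d in({"top":mt},{"side":ms},{"top":mt,"side":ms}): print(fitbox(d,(.064,.044,.044),.022,g,yr=(-.4,.2)))
E
```

```text
top [0.55517161 0.01647471 0.066     ]
side [0.55411909 0.01743213 0.066     ]
(array([0.55440839, 0.01655689, 0.0669665 ]), array([0.0007274]))
(array([0.5625, 0.0144, 0.1988]), np.float64(0.319))
(array([ 0.5533,  0.0183, -0.1273]), np.float64(0.032))
(array([ 0.554 ,  0.0174, -0.0858]), np.float64(0.47))
```

```bash
python3 -c "
from h import *
go(.5542,.0173,.2,1.448)"
```

```text
shift [-16.85   2.14   0.84] twist 49.9 alt 229.9 | tcp [ 0.4452 -0.1129  0.2084] yaw 2.319 zdown [-0.001  0.    -1.   ] F [-0.6  0.4 -0.1] gap 0.0598 t 20.8
```

Emit:
play_rows(
  moves=[
    {"claw": 6.4, "delta_pos": [-2, 0.3, 0], "twist": 9},
    {"claw": 6.4, "delta_pos": [-5, 0.6, 0], "twist": 18},
    {"claw": 6.4, "delta_pos": [-8, 1, 0], "twist": 27},
    {"claw": 6.4, "delta_pos": [-11, 1.4, 0], "twist": 36},
    {"claw": 6.4, "delta_pos": [-14, 1.8, 0], "twist": 45},
    {"claw": 6.4, "delta_pos": [-16, 2, 0], "twist": 49.9},
    {"claw": 6.4, "delta_pos": [-16.85, 2.14, 0.8], "twist": 49.9},
    {"claw": 6.4, "delta_pos": [-16.85, 2.14, 4], "twist": 49.9},
    {"claw": 6.4, "delta_pos": [-16.85, 2.14, 7], "twist": 49.9},
    {"claw": 6.4, "delta_pos": [-16.85, 2.14, 8], "twist": 49.9},
    {"claw": 6.4, "delta_pos": [-16.85, 2.14, 8], "twist": 49.9},
  ],
  force=40,
)

```text
clock: 22.18
tcp_pos: [0.5537, 0.0185, 0.1283]
orientation: [-0.001, 0.059, 0.998, 0.0]
wrist_force: [0.5, 0.3, 0.8]
finger_gap: 0.0643
```

```bash
python3 -c "
from h import *
go(.5542,.0173,.03,1.448)"
```

```text
shift [-0.08 -0.12  9.83] twist 0.2 alt 180.2 | tcp [0.5537 0.0185 0.1283] yaw 1.452 zdown [-0.002  0.    -1.   ] F [0.5 0.3 0.8] gap 0.0643 t 22.18
```

Emit:
play_rows(
  moves=[
    {"claw": 6.4, "delta_pos": [-0.05, -0.1, 2.5], "twist": 0},
    {"claw": 6.4, "delta_pos": [-0.05, -0.1, 5], "twist": 0},
    {"claw": 6.4, "delta_pos": [-0.05, -0.1, 7.5], "twist": 0},
    {"claw": 6.4, "delta_pos": [-0.05, -0.1, 9.3], "twist": 0},
    {"claw": 6.4, "delta_pos": [-0.05, -0.1, 9.8], "twist": 0},
    {"claw": 6.4, "delta_pos": [-0.05, -0.1, 9.8], "twist": 0},
    {"claw": 5, "delta_pos": [-0.05, -0.1, 9.8], "twist": 0},
    {"claw": 3.5, "delta_pos": [-0.05, -0.1, 9.8], "twist": 0},
    {"claw": 3.5, "delta_pos": [-0.05, -0.1, 9.8], "twist": 0},
    {"claw": 3.5, "delta_pos": [-0.05, -0.1, 9.8], "twist": 0},
    {"claw": 3.5, "delta_pos": [-0.05, -0.1, 9.8], "twist": 0},
  ],
  force=60,
)

```text
clock: 23.55
tcp_pos: [0.5562, 0.0182, 0.0324]
orientation: [0.002, 0.06, 0.998, 0.001]
wrist_force: [0.7, 3.1, 6.9]
finger_gap: 0.0435
```

```bash
python3 -c "
from h import *
go(.5542,.0173,.03,1.448)"
```

```text
shift [ 0.19 -0.11  0.24] twist 0.2 alt 180.2 | tcp [0.5562 0.0182 0.0324] yaw 1.451 zdown [ 0.003  0.001 -1.   ] F [0.7 3.1 6.9] gap 0.0435 t 23.55
```

Emit:
play_rows(
  moves=[
    {"claw": 3.5, "delta_pos": [0, 0, -1], "twist": 0},
    {"claw": 3.5, "delta_pos": [0, 0, -3], "twist": 0},
    {"claw": 3.5, "delta_pos": [0, 0, -6], "twist": 0},
    {"claw": 3.5, "delta_pos": [0, 0, -9], "twist": 0},
    {"claw": 3.5, "delta_pos": [0, 0, -12], "twist": 0},
    {"claw": 3.5, "delta_pos": [0, 0, -12], "twist": 0},
    {"claw": 3.5, "delta_pos": [0, 0, -12], "twist": 0},
  ],
)

```text
clock: 24.42
tcp_pos: [0.554, 0.0174, 0.1496]
orientation: [-0.001, 0.06, 0.998, -0.0]
wrist_force: [0.1, -0.2, -3.0]
finger_gap: 0.0433
```

```bash
python3 -c "
from h import *
go(.5115,-.289,.15,1.276)"
```

```text
shift [ 5.300e-01 -3.092e+01 -3.000e-02] twist 10.0 alt 190.0 | tcp [0.554  0.0174 0.1496] yaw 1.45 zdown [-0.002  0.    -1.   ] F [ 0.1 -0.2 -3. ] gap 0.0433 t 24.43
```

Emit:
play_rows(
  moves=[
    {"claw": 3.5, "delta_pos": [0, -2.5, 0], "twist": 1},
    {"claw": 3.5, "delta_pos": [0.1, -6.5, 0], "twist": 3},
    {"claw": 3.5, "delta_pos": [0.2, -11, 0], "twist": 5},
    {"claw": 3.5, "delta_pos": [0.3, -15.5, 0], "twist": 7},
    {"claw": 3.5, "delta_pos": [0.4, -20, 0], "twist": 9},
    {"claw": 3.5, "delta_pos": [0.5, -24.5, 0], "twist": 10},
    {"claw": 3.5, "delta_pos": [0.5, -28.5, 0], "twist": 10},
    {"claw": 3.5, "delta_pos": [0.5, -30.9, 0], "twist": 10},
    {"claw": 3.5, "delta_pos": [0.5, -30.9, 0], "twist": 10},
    {"claw": 3.5, "delta_pos": [0.5, -30.9, 2], "twist": 10},
    {"claw": 3.5, "delta_pos": [0.5, -30.9, 4], "twist": 10},
    {"claw": 3.5, "delta_pos": [0.5, -30.9, 4], "twist": 10},
  ],
)

```text
clock: 25.92
tcp_pos: [0.5114, -0.2862, 0.1086]
orientation: [-0.002, 0.146, 0.989, 0.002]
wrist_force: [-0.1, 0.5, -3.5]
finger_gap: 0.0432
```

```bash
python3 - <<'E'
from h import *
a=snap('top','t8');b=snap('side','s8')
go(.5115,-.289,.03,1.276)
K=((4,120,40),(18,255,255)); ms=cv2.morphologyEx(hsvmask(b,*K,(310,350,410,450)),cv2.MORPH_CLOSE,np.ones((9,9))); s=get_state()["tcp_pos"]
print(cv2.boundingRect(ms),fitbox({"side":ms},(.064,.044,.054),s[2]-.0204,s,yr=(-.6,.1)))
cv2.imwrite('pics/c7.png',np.hstack([cv2.resize(a[170:270,420:520],(400,400),interpolation=2),cv2.resize(b[350:460,320:430],(400,400),interpolation=2)])[:,:,::-1])
E
```

```text
shift [ 0.09 -0.18  8.08] twist 0.1 alt 180.1 | tcp [ 0.5129 -0.2876  0.1108] yaw 1.277 zdown [-0.     0.001 -1.   ] F [-0.1  0.2 -3.4] gap 0.0433 t 26.02
(310, 359, 90, 78) (array([ 0.5096, -0.2878, -0.2979]), np.float64(0.716))
```

View pics/c7.png

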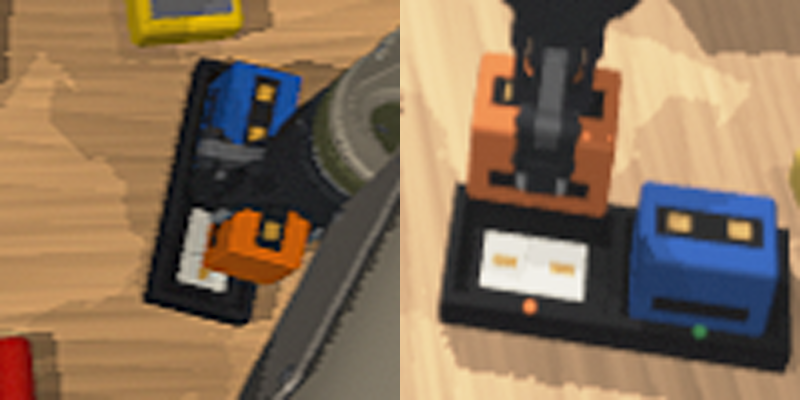

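```bash
python3 - <<'E'
from h import *
l,r=[back("side",(320+(u-400)*.275,350+v*.275),.0904) for u,v in((468,200),(607,215))]; yaw=-.295
m=(l+r)/2+.022*np.array([-np.sin(yaw),np.cos(yaw),0]); print(l,r,"len",np.linalg.norm(l-r),"yaw",np.arctan2(*(r-l)[1::-1]),"centre",m)
# front top edge of pack, and plate/bay from this crop
p=[back("side",(320+(u-400)*.275,350+v*.275),.01) for u,v in((482,231),(587,243),(585,302),(478,288))]; print("plate",np.mean(p,0))
f=[back("side",(320+(u-400)*.275,350+v*.275),.0) for u,v in((441,321),(785,369))]; f=np.array(f); d=(f[1]-f[0])/np.linalg.norm(f[1]-f[0]); n=np.array([-d[1],d[0],0]); print("dock",np.linalg.norm(f[1]-f[0]),np.arctan2(d[1],d[0]),"bay",f[0]+d*.043+n*.033)
go(.5115,-.289,.03,1.276)
E
```

```text
[ 0.47483345 -0.30116543  0.0904    ] [ 0.53611028 -0.31679672  0.0904    ] len 0.06323912492532147 yaw -0.2497664166164085 centre [ 0.51186814 -0.28793143  0.0904    ]
plate [ 0.512295   -0.28985552  0.01      ]
dock 0.16449101772508365 -0.2774763274955374 bay [ 0.51452373 -0.28747217  0.        ]
shift [ 0.09 -0.18  8.08] twist 0.1 alt 180.1 | tcp [ 0.5129 -0.2876  0.1108] yaw 1.277 zdown [-0.     0.001 -1.   ] F [-0.1  0.2 -3.4] gap 0.0433 t 26.02
```

Pack is held upright at (0.512,−0.288) over the bay, whose estimates cluster at (0.5125,−0.2885). The fit is within 2 mm, so I'm lowering it.

Emit:
play_rows(
  moves=[
    {"claw": 3.5, "delta_pos": [0, -0.1, 1.5], "twist": 0},
    {"claw": 3.5, "delta_pos": [0, -0.1, 3], "twist": 0},
    {"claw": 3.5, "delta_pos": [0, -0.1, 4.5], "twist": 0},
    {"claw": 3.5, "delta_pos": [0, -0.1, 5.8], "twist": 0},
    {"claw": 3.5, "delta_pos": [0, -0.1, 6.5], "twist": 0},
    {"claw": 3.5, "delta_pos": [0, -0.1, 7], "twist": 0},
    {"claw": 3.5, "delta_pos": [0, -0.1, 7.4], "twist": 0},
    {"claw": 3.5, "delta_pos": [0, -0.1, 7.4], "twist": 0},
    {"claw": 3.5, "delta_pos": [0, -0.1, 7.4], "twist": 0},
  ],
)

```text
clock: 27.15
tcp_pos: [0.5127, -0.2898, 0.0371]
orientation: [0.0, 0.147, 0.989, -0.0]
wrist_force: [-0.7, 0.5, -4.6]
finger_gap: 0.0432
```

```bash
python3 -c "
from h import *
go(.513,-.2885,.0304,1.276)"
```

```text
shift [0.01 0.14 0.67] twist -0.0 alt 180.0 | tcp [ 0.5127 -0.2898  0.0371] yaw 1.276 zdown [ 0.001 -0.    -1.   ] F [-0.7  0.5 -4.6] gap 0.0432 t 27.15
```

Emit:
play_rows(
  moves=[
    {"claw": 3.5, "delta_pos": [0, 0.1, 0.2], "twist": 0},
    {"claw": 3.5, "delta_pos": [0, 0.1, 0.4], "twist": 0},
    {"claw": 3.5, "delta_pos": [0, 0.1, 0.6], "twist": 0},
    {"claw": 3.5, "delta_pos": [0, 0.1, 0.65], "twist": 0},
    {"claw": 3.5, "delta_pos": [0, 0.1, 0.65], "twist": 0},
    {"claw": 3.5, "delta_pos": [0, 0.1, 0.65], "twist": 0},
  ],
)

```text
clock: 27.9
tcp_pos: [0.5127, -0.2886, 0.0305]
orientation: [0.0, 0.147, 0.989, 0.0]
wrist_force: [-3.0, 1.8, 2.0]
finger_gap: 0.0433
```

```bash
python3 -c "
from h import *
go(.513,-.2885,.0304,1.276)"
```

```text
shift [-0.02  0.02  0.01] twist -0.0 alt 180.0 | tcp [ 0.5127 -0.2886  0.0305] yaw 1.276 zdown [ 0.  0. -1.] F [-3.   1.8  2. ] gap 0.0433 t 27.9
```

The weight is now on the floor. Open, rise, and move clear.

Emit:
play_rows(
  moves=[
    {"claw": 4.6, "delta_pos": [0, 0, 0], "twist": 0},
    {"claw": 5.5, "delta_pos": [0, 0, 0], "twist": 0},
    {"claw": 6.4, "delta_pos": [0, 0, 0], "twist": 0},
    {"claw": 6.4, "delta_pos": [0, 0, -0.5], "twist": 0},
    {"claw": 6.4, "delta_pos": [0, 0, -3], "twist": 0},
    {"claw": 6.4, "delta_pos": [0, 0, -7], "twist": 0},
    {"claw": 6.4, "delta_pos": [0, 0, -12], "twist": 0},
    {"claw": 6.4, "delta_pos": [0, 0, -17], "twist": 0},
    {"claw": 6.4, "delta_pos": [4, 2, -17], "twist": 0},
    {"claw": 6.4, "delta_pos": [8, 5, -17], "twist": 0},
    {"claw": 6.4, "delta_pos": [10, 10, -17], "twist": 0},
    {"claw": 6.4, "delta_pos": [10, 14, -17], "twist": 0},
  ],
)

```text
clock: 29.4
tcp_pos: [0.4565, -0.124, 0.201]
orientation: [0.0, 0.147, 0.989, 0.0]
wrist_force: [-0.6, -0.4, -0.2]
finger_gap: 0.0641
```

```bash
python3 - <<'E'
from h import *
a=snap('top','t9');b=snap('side','s9')
K=((4,120,40),(18,255,255)); k=np.ones((7,7))
ms=cv2.morphologyEx(hsvmask(b,*K,(330,390,384,440)),cv2.MORPH_CLOSE,k); print(cv2.boundingRect(ms),fitbox({"side":ms},(.064,.044,.044),.02,(.5125,-.2885),yr=(-.6,.1)))
m=hsvmask(b,(18,80,40),(35,255,255),(303,160,321,191)); print("pin",cen(m))
go(.45,-.15,.2,1.276)
cv2.imwrite('pics/c8.png',np.hstack([cv2.resize(a,(400,300),interpolation=3),cv2.resize(b[150:480,120:560],(400,300))])[:,:,::-1])
E
```

```text
(337, 393, 40, 44) (array([ 0.5096, -0.2921, -0.2907]), np.float64(0.09))
pin (array([nan, nan]), 0)
shift [-0.02 -2.84  0.11] twist 0.2 alt 180.2 | tcp [ 0.4579 -0.1227  0.2011] yaw 1.28 zdown [ 0.001  0.001 -1.   ] F [-0.6 -0.4  0.6] gap 0.064 t 29.5h.py:17: RuntimeWarning: Mean of empty slice.
  v,u=np.nonzero(m); return np.array([u.mean(),v.mean()]),len(u)
  ret = ret.dtype.type(ret / rcount)
```

View pics/s9.png

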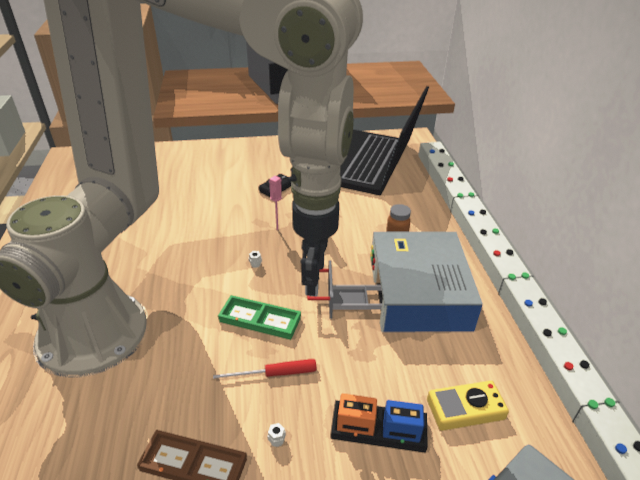

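The pack stands upright in the dock at (357,415), beside the blue one, with the tray open. The wrist hides the pin in this view, so I'll check it and the bystanders in the top picture.

```bash
python3 - <<'E'
from h import *
a0=cv2.imread('pics/top0.png')[:,:,::-1].copy(); a=cv2.imread('pics/t9.png')[:,:,::-1].copy()
for i in(a0,a): print("pin",cen(hsvmask(i,(18,80,40),(35,255,255),(214,219,234,240))),"meter",cen(hsvmask(i,(18,80,40),(35,255,255),(440,125,490,185))))
b=cv2.imread('pics/s9.png')[:,:,::-1].copy(); k=np.ones((9,9)); m=cv2.morphologyEx(hsvmask(b,(100,120,30),(125,255,255),(378,398,432,445)),cv2.MORPH_CLOSE,k)
print("blue side fit",fitbox({"side":m},(.064,.044,.044),.02,(.5873,-.3115),yr=(-.6,.1)))
cv2.imwrite('pics/c9.png',cv2.resize(a[130:300,190:420],(690,510))[:,:,::-1])
E
```

```text
pin (array([223.88957055, 228.45398773]), 163) meter (array([462.07388664, 154.81275304]), 988)
pin (array([224.66875, 228.     ]), 160) meter (array([460.3408805 , 150.53962264]), 795)
blue side fit (array([ 0.586 , -0.3147, -0.2852]), np.float64(0.033))
```

View pics/c9.png

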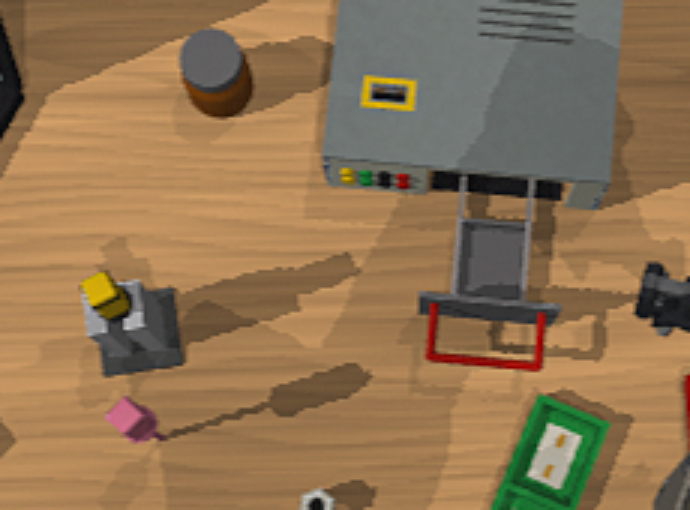

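The pin hangs upright in the fork (0.9 px from where it started) and the tray is empty and fully out. The same fit puts the orange pack 79.7 mm from the blue one, where 80 is nominal. Nothing is touching the arm, so I'm handing in.

```bash
python3 -c "
from h import *
print(env.hand_in())"
```

```text
the job is handed in; nothing more can be done
None
```

The job is handed in after about 29.5 s of the 72 s allowed. The hand-in reports no verdict, so these results come from my own checks.

**What I did:**
- **Pin:** I took it from the fork and pushed it through the slot until the tray sprang out, then hung it back in the fork and let go.
- **Tray:** I pulled it by the red handle until the force rose to about 15 N with no further travel.
- **Pack:** I lifted the orange pack out and set it in the empty bay of the black dock. The wrist force showed its weight on the floor before I opened the fingers.

**Last checks:**
- **Pin:** it is upright in the fork, within 1 px of its starting place in the top picture. The wrist hid it from the side camera at the end. The last side view, just after I let go, also matched to about 0.8 px.
- **Tray:** it is still fully out and empty.
- **Pack:** it is upright in the bay and lined up with the dock. The side-camera fit puts it 79.7 mm from the blue pack, against 80 nominal. The same fit gives a position about 3–4 mm off my earlier estimate of the bay centre. The blue pack's position shifted by a similar amount in that fit, so I put this down to bias in the side view.
- **Bystanders:** they look unmoved. The meter's colour centre shifted about 4 px in the top picture and fewer of its pixels showed. I took this to be the arm covering part of it and did not check it further; it looked in its usual place from the side.

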